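Hold a bag clip open round the edge of a recipe card

TASK

A second sheet is about to be clipped to the recipe card in the wooden stand. Pick the orange bag clip up by its two handles, squeezing them fully together so that it gapes wide, and finish holding it like that, level, straight on and centred round the middle of the card's left edge (as seen from the robot), with the edge well inside the open jaws but nothing of the clip touching the card or the stand. Do not let the clip go or close at the end, and leave the stand and the other things where they are.

Things in the scene. Friction and masses are not known exactly. Their poses are not given: they have to be found in the camera images.
- clip: Orange spring bag clip, 80 g, lying on its side, 114 mm long, 32 mm high: two alike levers on an upright steel pin 12 mm thick. Origin: bottom of the pin; z up; x along the clip's middle line to the jaw tips at x = 55 mm (53 when open); handles run to x = -58 mm, flat plates 5 mm thick and 32 mm high, spread at rest to an outer width of 48 mm at x = -45 mm and 54 mm at the ends.
- clip_center (a point): Middle of the clip's pivot pin, 16 mm above its underside; axes as clip.
- clip_grip (a point): Point on the clip's middle line between the two handles, 45 mm behind the pivot pin (x = -45 mm) and 16 mm above the underside: where to squeeze, closing across the clip (along its y).
- clip_left (a joint): Angle of the left lever (rad): 0 = clip shut (rest), 0.26 = handles squeezed to the stop: handles then parallel, 23 mm wide outside; jaw tips about 29 mm apart, gap at least 20 mm from x = 15 mm on. About 8 N on each handle at x = -45 mm reaches the stop; it springs back when let go.
- clip_right (a joint): The same for the right lever; the two move together.
- card_stand: White printed recipe card (stiff, 3 mm thick, 120 mm wide, 12 to 122 mm above the worktop) upright in a wooden block 60 x 70 x 22 mm; one piece, 0.6 kg, standing loose. Origin: centre of the block's underside; z up; the printed face looks to -x (the robot); the card lies in the plane x = 0, from y = -60 to +60 mm, 25 mm beyond the block each side.
- card_edge (a point): Middle of the card's left edge (y = +60 mm in the stand's frame, 70 mm above the worktop); axes as card_stand, so the edge is upright and faces along +y.
- honey_jar: Honey jar with grey lid, bystander, 71 mm wide, 110 mm high; origin at the centre of its underside.
- spice_jar_1: Glass spice jar with a yellow-brown cap, bystander, 42 mm wide, 106 mm high; origin at the centre of its underside.
- tin_small: Small food tin, bystander, 75 mm wide, 58 mm high; origin at the centre of its underside.
- lemon: Yellow lemon, bystander, 78 x 55 x 56 mm; origin at its underside.
- teaspoon: Steel teaspoon, bystander, 132 mm long, 9 mm high; origin at the centre of its underside.
Mind the look-alikes: they are no part of the job. Of the things shaped like the clip, the orange one is meant.

How it is judged:
By the outcome, as a careful person would: the job done as asked, in the order asked, and still so for the second after the job is handed in, while the arm keeps its last pose, push and grip.
It also fails if it takes over 35 s, if anything falls off the work surface, if the arm or the gripper's body presses on something with over 40 N, if the wrist force passes 120 N, or if a joint passes its speed limit or range.

ROBOT

A 6-joint arm with a two-finger parallel gripper is mounted at the origin on a cart in front of the work surface, level with it; the furniture and walls round the work are solid. World frame = base frame: x ahead of the robot, y to its left, z up, the work surface at z = 0. Lengths are in mm, angles in rad, forces in N, time in s.
With the tool pointing down it reaches from about 350 to 775 mm from the base axis. Payload 5.5 kg.
Tool frame: the origin (TCP) lies between the finger pads; the fingertips stand tips_ahead ahead of it and the grasp point (between the pads) lies 11 mm behind it (tips_ahead is the distance from the TCP to the fingertips, in mm); z points along the fingers, y is the line along which they close (so a half turn about z gives the same grasp; the last joint's range is limited). The gripper opens to 85 mm and grips with 20 to 120 N. Pads are 22 mm wide; open, the fingers measure 114 mm over their backs; the gripper's body (76 mm by 85 mm) begins 54 mm behind the grasp point. The pads swing forward as they close: fully open they stand 13 mm farther back than shut.
Start: joints at [1.008, 0.313, 0.046, 1.304, 0, 1.431], TCP at [235.96, 524.399, 239.323] pointing down, gripper open.
Joint ranges: [-2.76, 2.76], [-0.86, 1.69], [-1.03, 1.26], [-2.2, 2.34], [-1.47, 1.5], [-3.14, 3.14]. Speed limits (rad/s): [2.57, 2.57, 3.14, 3.14, 3.14, 3.14].

INTERFACE

Orientations are given as a unit quaternion [x, y, z, w].
In Python, from rig import read_state, camera, get_calibration, sign_off, tips_ahead gives the robot as it stands.
- The arm moves only by the tool move_arm, never from a script. Its argument "commands" is a list of rows, each a list of 3 entries, a list of its own where there are three numbers: the finger opening in mm, from 0 to 85.4, then the shift along the tool's x, y, z in mm, then the turn, a rotation vector about the tool's x, y, z in degrees. In form: [[grip, [x, y, z], [wx, wy, wz]], ...]. A call has 1 to 5 rows; each row is the pose to reach, as a shift and turn from the pose commanded when the call began, along the tool's axes at that moment; what a row does not reach only later rows make up. A row lasts 1/8 s, in which the tool goes at most 62.5 mm and 10.7 degrees, less where a joint would pass 70% of its speed; a pose out of reach is approached as far as the arm can. A call with a gripper value outside its range is refused whole. The fingers move at their own pace and stop on an object; the grip force is fixed at half the most. Time passes only in rows, so rows that repeat a pose let the fingers close. It gives the time, the measured TCP pose, the force, the opening and the grip force at its end, in the units of the state.
- read_state(): the state, without advancing time (a new reading comes with each control period).
- camera(name): name is "side" or "top"; returns the picture (480x640x3 uint8, blue, green, red); there is no depth.
- get_calibration(name): a dict with "K" (3x3 intrinsics, pixels), "world_from_camera" (4x4, takes a point from camera to world coordinates). Camera axes: x right, y down, z forward; pixel columns grow to the right and rows downward; lengths in mm; the calibration is good to about 2 mm. A picture is of the moment at which its call begins. get_calibration takes no time and is no camera call.
- sign_off(): hands the job in; it is judged then, once.
The state is a dict: "t": time; "joint_pos": joint angles; "joint_velocities": joint speeds; "tau": joint torques, N m; "tool_pos": TCP position; "tcp_rot": TCP orientation; "ft_force": force on the tool from outside, world axes, zero at the start; "ft_torque": the same for the moment, N m; "grip_width": finger opening in mm; "finger_force": force on a finger pad.
Only numpy, scipy, OpenCV 4.12 (cv2) and the standard library are available. Lean on these libraries where they do the work, as an engineer would, in place of code of your own. Each camera call takes 0.05 s, during which the arm holds its last target. There are 200 camera calls.

## Working session

There is one attempt and no reset: what is moved stays moved. The work goes in short steps, Python scripts to look and compute and a tool call to move; the robot and the scene stay as the last step left them, time stands still between calls to the robot, and variables do not carry over. Pictures are saved under pics/ and viewed, at most 10 in all, crops included, and the job is handed in when it is done.

Besides the shell and the picture viewer there is one more tool, called after "Request:" as name(argument=value, ...), one argument or row to a line, values as JSON. move_arm: Moves the arm, as the interface text tells. Its arguments: {"type":"object","properties":{"commands":{"type":"array","items":{"type":"array"}}},"required":["commands"]}

```bash
mkdir -p pics; python3 - <<'E'
from rig import *
import cv2, numpy as np
for n in("side","top"):
    cv2.imwrite(f"pics/{n}0.png",camera(n)); c=get_calibration(n); print(n,np.round(c["K"],1).tolist(),np.round(c["world_from_camera"],3).tolist())
s=read_state(); print(s, tips_ahead if not callable(tips_ahead) else tips_ahead())
E
```

```text
side [[577.9, 0.0, 322.5], [0.0, 577.9, 240.8], [0.0, 0.0, 1.0]] [[0.337, -0.818, 0.465, 152.784], [-0.941, -0.292, 0.169, 1.469], [-0.002, -0.495, -0.869, 894.005], [0.0, 0.0, 0.0, 1.0]]
top [[448.5, 0.0, 322.2], [0.0, 448.5, 242.8], [0.0, 0.0, 1.0]] [[-0.103, -0.966, 0.239, 407.775], [-0.995, 0.102, -0.019, 144.354], [-0.006, -0.24, -0.971, 914.246], [0.0, 0.0, 0.0, 1.0]]
{'t': 0.1, 'joint_pos': array([1.00838712e+00, 3.13953542e-01, 4.51219035e-02, 1.30360268e+00,
       2.26308980e-05, 1.43120054e+00]), 'joint_velocities': array([ 0.00097128, -0.00243817,  0.00328999,  0.0002415 ,  0.00083629,
       -0.00014994]), 'tau': array([ 3.05616108e-03, -4.81726420e+01,  2.99243528e+01,  1.26911121e-02,
       -1.05155300e-04, -1.94617400e-05]), 'tool_pos': array([235.70846675, 523.99856603, 238.49394948]), 'tcp_rot': array([ 2.09835440e-01,  9.77736374e-01, -7.65169062e-04, -2.92228282e-04]), 'ft_force': array([ 0.52112439,  1.01495821, -0.11060872]), 'ft_torque': array([ 0.02647517,  0.00413962, -0.01548046]), 'finger_force': 0.0, 'grip_width': 85.56847463653565} 8.0
```

View pics/side0.png

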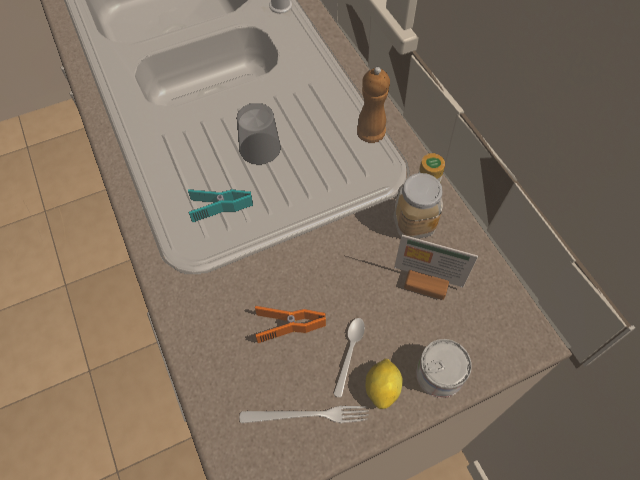

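View pics/top0.png

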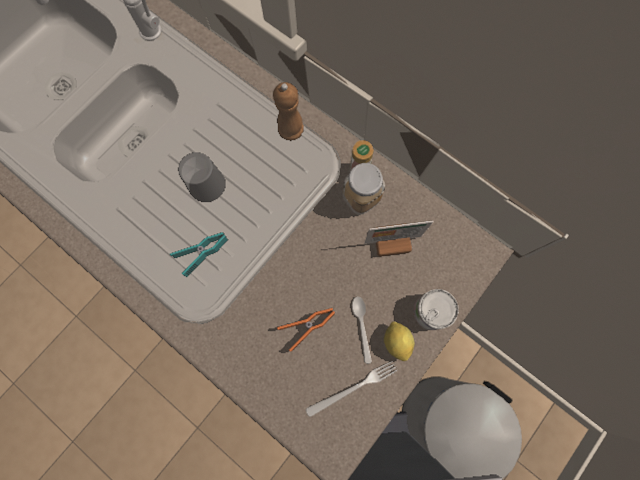

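Both views show the orange clip (top view ≈(309,325), side ≈(291,319)), and the card in its block (top ≈(400,232), side ≈(435,262)). The arm is out of view. Next I zoom in for exact points.

View pics/z.png

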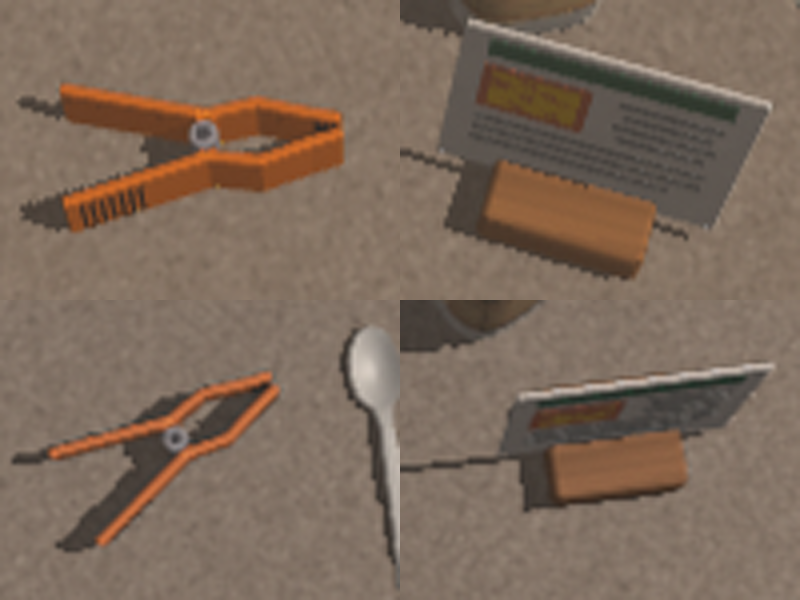

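The zoom shows the pin, handle ends, jaw tip and the card corners clearly; the thin line beside the stand is the card's shadow.

```bash
python3 - <<'E'
from h import *
np.set_printoptions(precision=1,suppress=True)
P={'pin':((291,318.2),(309,324.5)),'h1':((255.7,306.5),(278,328.5)),'h2':((256.5,335),(290.2,350.7)),'tip':((325.5,315.5),(333.2,310.5)),
'TL':((402.5,235),(370,228.7)),'TR':((477.7,256.2),(433,221.7)),'BL':((395.5,267.5),(365.5,242.5))}
R={}
for k,(a,b) in P.items():
    z=32 if k[0] in'pht' else (12 if k=='BL' else 122)
    q,e=tri(a,b);R[k]=(plane("side",a,z)+plane("top",b,z))/2;print(k,q,e,'planes',plane("side",a,z),plane("top",b,z))
d=R['tip']-(R['h1']+R['h2'])/2;print('clip yaw',np.degrees(np.arctan2(d[1],d[0])),np.linalg.norm(d), np.linalg.norm(R['h1']-R['h2']))
d=R['TR']-R['TL'];print('card dir(-y)',np.degrees(np.arctan2(d[1],d[0])),np.linalg.norm(d))
for n,a,z in(('honey','side',0),):pass
print('honey',plane('top',(367,180),110),'spice',plane('top',(363,151),106))
from scipy.spatial.transform import Rotation as Ro
print(Ro.from_quat(read_state()['tcp_rot']).as_matrix())
E
```

```text
pin [465.7 169.5  26.2] 0.5849355896738657 planes [463.8 168.1  32. ] [465.2 169.6  32. ]
h1 [464.1 230.   29.6] 0.6655900101322074 planes [463.4 229.   32. ] [463.8 230.   32. ]
h2 [420. 210.  29.] 0.7900789547810139 planes [419.2 208.9  32. ] [419.8 210.1  32. ]
tip [487.9 119.1  27.6] 1.6198080539636697 planes [486.7 117.8  32. ] [487.2 120.   32. ]
TL [621.8  38.5 115.2] 0.4180887782075294 planes [617.6  38.3 122. ] [620.1  39.2 122. ]
TR [622.6 -79.2 117.4] 0.6072824544745844 planes [620. -79. 122.] [621.2 -77.6 122. ]
BL [622.9  37.1   2.7] 1.2664395868172689 planes [617.7  37.3  12. ] [621.1  37.6  12. ]
clip yaw -65.73639041637063 110.36886095211453 48.467613353378944
card dir(-y) -89.12350335521884 117.0558886044479
honey [719.8  30.9 110. ] spice [782.1  30.4 106. ]
[[-0.9  0.4 -0. ]
 [ 0.4  0.9 -0. ]
 [ 0.  -0.  -1. ]]
```

Measured clip: pin ≈(464.7,169), yaw ≈−65.7°, grip point ≈(446,210). Card edge ≈(619.5,39). All of it agrees with the sizes given. I set out now.

Request:
move_arm(
  commands=[
    [75, [-45, -28, 8], [0, 0, 8]],
    [72, [-95, -59, 20], [0, 0, 17]],
    [72, [-145, -90, 35], [0, 0, 26]],
    [72, [-195, -121, 50], [0, 0, 35]],
    [72, [-240, -150, 60], [0, 0, 41.5]],
  ],
)

```text
t: 0.72
tool_pos: [393.7, 287.2, 178.4]
tcp_rot: [0.544, 0.839, -0.0, -0.0]
ft_force: [0.7, 0.5, -0.1]
grip_width: 72.2
finger_force: 0.0
```

```bash
cat >> h.py <<'E'
from scipy.spatial.transform import Rotation as Ro
def go(P,yaw):
    "shift (tool axes) and turn to reach TCP P, tool down, tool y at world angle yaw deg"
    s=read_state();R=Ro.from_quat(s['tcp_rot']);a=np.radians(yaw)
    y=np.array([np.cos(a),np.sin(a),0]);z=np.array([0,0,-1.]);G=Ro.from_matrix(np.c_[np.cross(y,z),y,z])
    print('t',round(s['t'],2),'TCP',s['tool_pos'].round(1),'w',round(s['grip_width'],1),'ff',s['finger_force'],'F',s['ft_force'].round(1),'tips',tips_ahead)
    print('shift',R.inv().apply(P-s['tool_pos']).round(1),'turn',np.degrees((R.inv()*G).as_rotvec()).round(2))
E
python3 -c "
from h import *
go([446.3,210,80],24.3)"
```

```text
t 0.72 TCP [393.7 287.2 178.4] w 72.2 ff 0.0 F [ 0.7  0.5 -0.1] tips 8.0
shift [-91.9  16.7  98.4] turn [-0.05  0.   -0.27]
```

Request:
move_arm(
  commands=[
    [72, [-35, 6, 36], [0, 0, 0]],
    [72, [-70, 12, 72], [0, 0, 0]],
    [72, [-92, 17, 98], [0, 0, 0]],
    [72, [-92, 17, 98], [0, 0, 0]],
    [72, [-92, 17, 98], [0, 0, 0]],
  ],
)

```text
t: 1.35
tool_pos: [446.4, 212.6, 81.7]
tcp_rot: [0.543, 0.84, 0.0, -0.0]
ft_force: [0.2, 0.8, 0.3]
grip_width: 71.9
finger_force: 0.0
```

```bash
python3 -c "
from h import *
cv2.imwrite('pics/s1.png',np.vstack([cv2.resize(camera(n)[240:390,210:410],(800,600))[::2,::2] for n in ('side','top')]))
go([446.3,210,13],24.3)"
```

```text
t 1.45 TCP [446.9 213.2  82.4] w 71.6 ff 0.0 F [-0.2 -0.7  0.8] tips 8.0
shift [-2.7 -2.  69.4] turn [ 0.1  -0.    0.05]
```

View pics/s1.png

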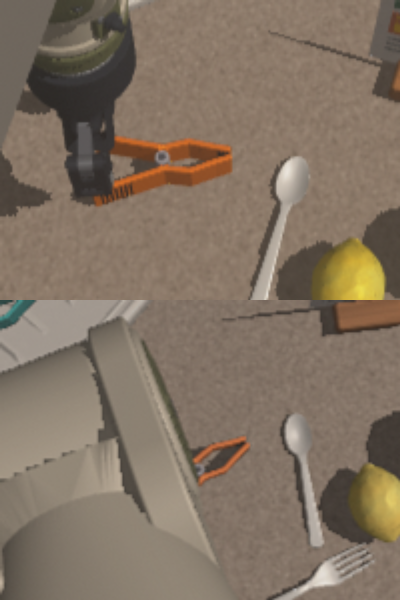

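The fingers sit above the handles (side crop), and the clip is unmoved. I go down now.

Request:
move_arm(
  commands=[
    [72, [-2, -1, 25], [0, 0, 0]],
    [72, [-2.5, -2, 50], [0, 0, 0]],
    [72, [-2.5, -2, 64], [0, 0, 0]],
    [72, [-2.5, -2, 69], [0, 0, 0]],
    [72, [-2.5, -2, 69], [0, 0, 0]],
  ],
)

```text
t: 2.08
tool_pos: [446.1, 209.5, 12.7]
tcp_rot: [0.542, 0.84, 0.0, 0.0]
ft_force: [0.6, 0.8, 0.1]
grip_width: 71.8
finger_force: 0.0
```

```bash
python3 -c "
from h import *
cv2.imwrite('pics/s2.png',cv2.resize(camera('side')[260:350,210:330],(800,600),interpolation=2))
go([446.3,210,13],24.3)"
```

```text
t 2.12 TCP [446.4 209.5  13. ] w 71.9 ff 0.0 F [-0.5  0.5 -0.7] tips 8.0
shift [ 0.5  0.1 -0. ] turn [ 0.07  0.01 -0.01]
```

View pics/s2.png

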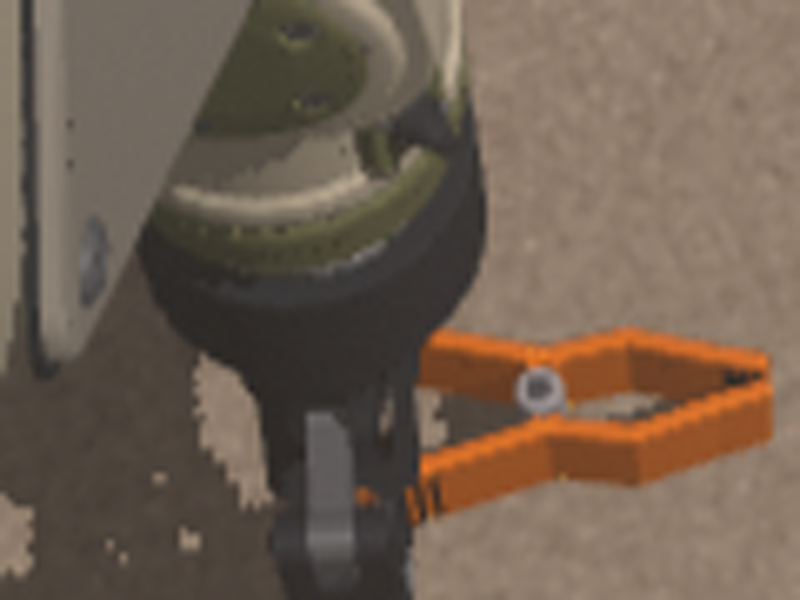

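The near finger is outside the near handle and the clip has not moved. I close in steps.

Request:
move_arm(
  commands=[
    [55, [0, 0, 0], [0, 0, 0]],
    [45, [0, 0, 0], [0, 0, 0]],
    [35, [0, 0, 0], [0, 0, 0]],
    [20, [0, 0, 0], [0, 0, 0]],
    [10, [0, 0, 0], [0, 0, 0]],
  ],
)

```text
t: 2.75
tool_pos: [447.5, 209.8, 14.1]
tcp_rot: [0.543, 0.84, 0.002, 0.001]
ft_force: [-1.0, 0.9, 9.7]
grip_width: 19.1
finger_force: 59.2
```

Request:
move_arm(
  commands=[
    [5, [0, 0, 0], [0, 0, 0]],
    [5, [0, 0, 0], [0, 0, 0]],
    [5, [0, 0, 0], [0, 0, 0]],
  ],
)

```text
t: 3.12
tool_pos: [447.6, 209.8, 14.1]
tcp_rot: [0.543, 0.84, 0.002, 0.001]
ft_force: [-1.3, 0.7, 9.9]
grip_width: 19.5
finger_force: 59.1
```

```bash
python3 -c "
from h import *
cv2.imwrite('pics/s3.png',cv2.resize(camera('side')[260:350,210:330],(800,600),interpolation=2))
go([446.3,210,13],24.3)"
```

```text
t 3.17 TCP [447.6 209.8  14.1] w 19.4 ff 59.146989583969116 F [-0.8  2.   9.4] tips 8.0
shift [ 0.7 -1.1  1.1] turn [ 0.23  0.01 -0.03]
```

View pics/s3.png

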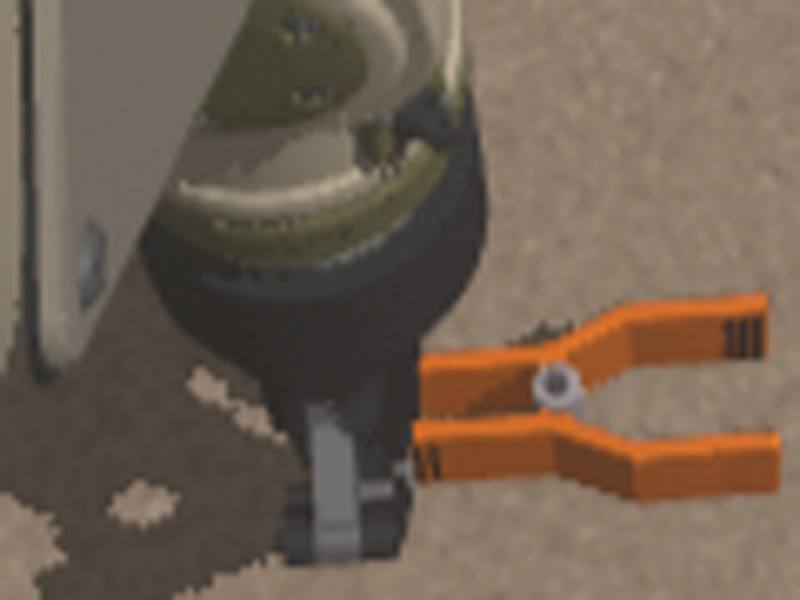

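The clip is squeezed fully open, gape parallel, pin near side (293.5,317.8). I lift it and check how it hangs.

Request:
move_arm(
  commands=[
    [5, [0, 0, -6], [0, 0, 0]],
    [5, [0, 0, -20], [0, 0, 0]],
    [5, [0, 0, -40], [0, 0, 0]],
    [5, [0, 0, -57], [0, 0, 0]],
    [5, [0, 0, -57], [0, 0, 0]],
  ],
)

```text
t: 3.8
tool_pos: [447.0, 209.5, 71.0]
tcp_rot: [0.543, 0.84, 0.001, 0.001]
ft_force: [0.2, -0.0, -0.6]
grip_width: 19.7
finger_force: 58.8
```

```bash
python3 -c "
from h import *
go([620,200,70],0.5)"
```

```text
t 3.8 TCP [447.  209.5  71. ] w 19.7 ff 58.8243967294693 F [ 0.2 -0.  -0.6] tips 8.0
shift [-79.8 153.8   1.5] turn [ 1.800e-01 -1.000e-02  2.377e+01]
```

Request:
move_arm(
  commands=[
    [5, [-12, 22, 0], [0, 0, 4]],
    [5, [-32, 62, 0], [0, 0, 10]],
    [5, [-52, 102, 0], [0, 0, 16]],
    [5, [-70, 136, 0], [0, 0, 21]],
    [5, [-80, 154, 1], [0.2, 0, 23.8]],
  ],
)

```text
t: 4.42
tool_pos: [620.7, 199.1, 67.2]
tcp_rot: [0.705, 0.709, -0.002, -0.001]
ft_force: [-0.2, -0.2, -2.0]
grip_width: 19.6
finger_force: 58.9
```

Request:
move_arm(
  commands=[
    [5, [0, 0, 0], [0, 0, 0]],
    [5, [0, 0, 0], [0, 0, 0]],
  ],
)

```text
t: 4.68
tool_pos: [617.6, 199.5, 67.3]
tcp_rot: [0.704, 0.71, -0.002, -0.002]
ft_force: [-0.3, -0.4, 0.2]
grip_width: 19.2
finger_force: 58.9
```

```bash
python3 -c "
from h import *
f=lambda n,x,y:cv2.resize(camera(n)[y:y+75,x:x+133],(800,450),interpolation=2)[:300 if n=='top' else 450]
a=camera('side');b=camera('top')
cv2.imwrite('pics/s4a.png',a);cv2.imwrite('pics/s4b.png',b)
cv2.imwrite('pics/s4.png',np.hstack([cv2.resize(a[190:340,300:400],(400,600),interpolation=2),cv2.resize(b[160:310,290:390],(400,600),interpolation=2)]))
go([620,116.5,68],0.5)"
```

```text
t 4.78 TCP [617.7 199.7  68. ] w 19.7 ff 58.88260245323181 F [ 0.1 -0.8 -1. ] tips 8.0
shift [-83.2   1.5   0.1] turn [-0.28  0.05  0.03]
```

View pics/s4.png

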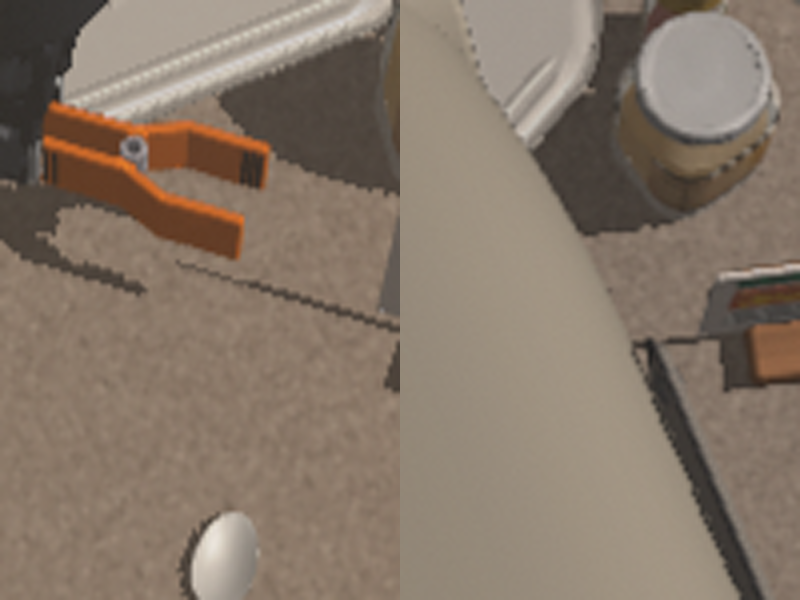

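The clip is open and level-looking beside the card (side view: pin ≈(333.5,227), jaw tips ≈(367,227)/(360.8,243.8)); the top view is blocked by the arm.

```bash
python3 -c "
from h import *
p=lambda q:plane('side',q,86)
pin,a,b=p((333.5,227)),p((367,226.5)),p((360.7,243.7))
m=(a+b)/2;d=m-pin
print(pin,a,b,'gapout',np.linalg.norm(a-b),'len',np.linalg.norm(d),'yaw',np.degrees(np.arctan2(d[1],d[0])))
h1,h2=p((313,216)),p((311,225)) ;print('handle vis',h1,h2)
for k in ((402.5,235,122),(395.5,267.5,12),(477.7,256.2,122),(463,286,12)): print(plane('side',k[:2],k[2]))
"
```

```text
[615.94349068 150.11149689  86.        ] [635.22690966  98.94801666  86.        ] [601.09621836  98.75141353  86.        ] gapout 34.13125753507842 len 51.30974685925563 yaw -87.52238387316768
handle vis [624.56534192 188.9078692   86.        ] [607.17708032 185.99764939  86.        ]
[617.55066235  38.31377151 122.        ]
[617.67901014  37.27248699  12.        ]
[620.00655887 -78.96997855 122.        ]
[622.28912505 -79.23597859  12.        ]
```

Clip midline and card plane agree to within about 1 mm and 1°. I advance about 80 mm along −y, slowly.

Request:
move_arm(
  commands=[
    [5, [-8, 0, 0], [-0.3, 0, 0]],
    [5, [-20, 0, 0], [-0.3, 0, 0]],
    [5, [-32, 0, 0], [-0.3, 0, 0]],
    [5, [-42, 0, 0], [-0.3, 0, 0]],
    [5, [-48, 0, 0], [-0.3, 0, 0]],
  ],
)

```text
t: 5.4
tool_pos: [619.6, 150.5, 68.4]
tcp_rot: [0.705, 0.71, 0.0, 0.001]
ft_force: [-0.7, 0.4, -0.6]
grip_width: 19.3
finger_force: 58.9
```

Request:
move_arm(
  commands=[
    [5, [-7, 0, 0], [0, 0, 0]],
    [5, [-15, 0, 0], [0, 0, 0]],
    [5, [-23, -0.4, 0], [0, 0, 0]],
    [5, [-29, -0.4, 0], [0, 0, 0]],
    [5, [-31.5, -0.4, 0], [0, 0, 0]],
  ],
)

```text
t: 6.02
tool_pos: [619.4, 119.6, 68.4]
tcp_rot: [0.704, 0.71, 0.0, 0.001]
ft_force: [0.2, 0.1, -1.1]
grip_width: 19.5
finger_force: 58.9
```

Request:
move_arm(
  commands=[
    [5, [0, 0, 0], [0, 0, 0]],
    [5, [0, 0, 0], [0, 0, 0]],
    [5, [0, 0, 0], [0, 0, 0]],
  ],
)

```text
t: 6.4
tool_pos: [619.4, 120.3, 68.4]
tcp_rot: [0.704, 0.71, 0.001, 0.001]
ft_force: [0.7, 0.6, -0.9]
grip_width: 19.7
finger_force: 58.9
```

```bash
python3 -c "
from h import *
a=camera('side');b=camera('top')
cv2.imwrite('pics/s5.png',np.vstack([cv2.resize(a[215:303,330:490],(800,440),interpolation=2),cv2.resize(b[205:237,340:500],(800,160),interpolation=2)]))
go([618,120,68],0.5)"
```

```text
t 6.5 TCP [619.3 120.3  68.3] w 19.3 ff 58.880680203437805 F [-0.1  0.8 -0.8] tips 8.0
shift [-0.2 -1.3  0.3] turn [ 0.1   0.03 -0.01]
```

View pics/s5.png

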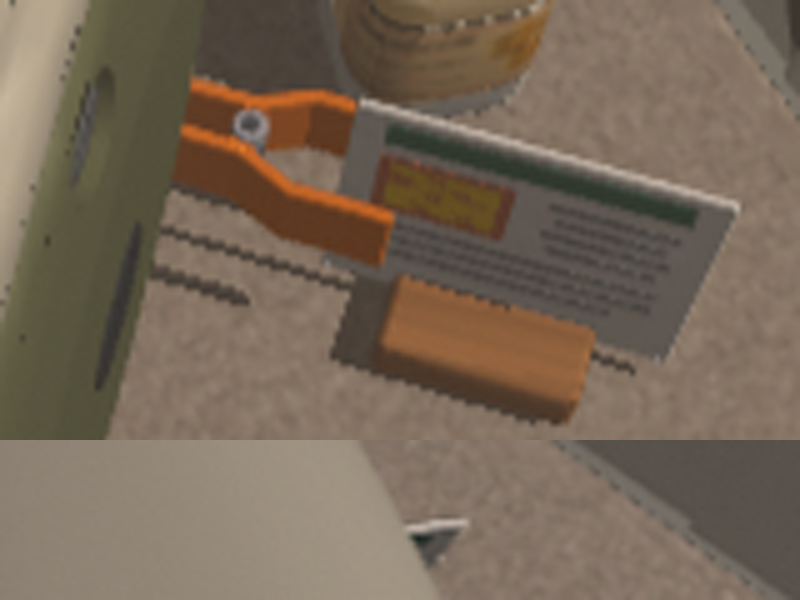

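The card sits inside the open jaws, and the stand has not moved (corners still at side (402,235) and (478,256)). A quick numeric check of the centring follows.

```bash
python3 -c "
from h import *
p=lambda q:plane('side',q,86.3)
print(p((380,239.8)),p((408.6,257.4)), plane('side',(402,235),122))
e=(617.6,38.3,86.3);print(proj('side',e))
"
```

```text
[618.23985275  71.67299276  86.3       ] [602.73135021  19.73732316  86.3       ] [617.29078014  39.0413614  122.        ]
[399.87563228 246.22004502]
```

Request:
move_arm(
  commands=[
    [5, [0, -0.8, 0.3], [0, 0, 0]],
    [5, [0, -1.6, 0.3], [0, 0, 0]],
    [5, [0, -1.6, 0.3], [0, 0, 0]],
    [5, [0, -1.6, 0.3], [0, 0, 0]],
  ],
)

```text
t: 7.0
tool_pos: [617.8, 120.0, 68.1]
tcp_rot: [0.704, 0.71, 0.0, 0.001]
ft_force: [-0.8, 0.3, -0.8]
grip_width: 19.4
finger_force: 58.9
```

```bash
python3 -c "
from h import *
go([618,120,68],0.5)
s=read_state();print(abs(s['joint_velocities']).max())
print(sign_off())"
```

```text
t 7.0 TCP [617.8 120.   68.1] w 19.4 ff 58.880279660224915 F [-0.8  0.3 -0.8] tips 8.0
shift [-0.   0.2  0.1] turn [ 0.11  0.04 -0.03]
0.0013174212242637875
the job is handed in; nothing more can be done
None
```

The job is handed in at 7.0 s: the orange clip is squeezed fully open and held level around the middle of the card's left edge, with the edge about 20 mm inside the jaws, no contact force felt, and the stand still in place in the last picture, taken before a final 1.6 mm centring shift.

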